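# Right the tea cup, then hold the strainer over it for pouring

### The arm

A 6-joint arm with a two-finger parallel gripper is mounted at the origin on a cart in front of the work surface, level with it; the furniture and walls round the work are solid. World frame = base frame: x ahead of the robot, y to its left, z up, the work surface at z = 0. Lengths are in m, angles in rad, forces in N, time in s.
With the tool pointing down it reaches from about 0.25 to 0.775 m from the base axis. Payload 4 kg.
Tool frame: the origin (TCP) lies at the very end of the fingers, on their centre line; the grasp point (between the pads) lies 19 mm behind it; z points along the fingers, y is the line along which they close (so a half turn about z gives the same grasp; the last joint's range is limited). The gripper opens to 94 mm and grips with 3 to 60 N. Pads are 16 mm wide; open, the fingers measure 119 mm over their backs; the gripper's body (75 mm by 177 mm) begins 78 mm behind the grasp point.
Start: joints at [1.21, 0.087, 1.371, -0, 1.684, -0.103], TCP at [0.14, 0.532, 0.206] pointing down, gripper open.
Joint ranges: [-3.1, 3.1], [-0.76, 2.03], [0.27, 2.55], [-1.08, 4.22], [0.17, 2.65], [-2.57, 2.57]. Speed limits (rad/s): [2.79, 2.79, 3.14, 3.14, 3.14, 3.14].

### API

Orientations are given as [roll, pitch, yaw] about the fixed x, y, z axes, in that order (R = Rz(yaw) Ry(pitch) Rx(roll)).
In Python, from bench import robot gives the robot as it stands. The module is installed in compiled form; this text tells all that it offers.
- The arm moves only by the tool move_arm, never from a script. Its argument "deltas" is one flat list of numbers, 7 for each row, row after row: the turn, a rotation vector about the tool's x, y, z in rad, then the shift along the tool's x, y, z in cm, then the closure, from -1 (fully open) to 1 (shut). A call has 1 to 8 rows; each row is the pose to reach, as a shift and turn from the pose commanded when the call began, along the tool's axes at that moment; what a row does not reach only later rows make up. A row lasts 1/10 s, in which the tool goes at most 50 mm and 8.59 degrees, less where a joint would pass 70% of its speed; a pose out of reach is approached as far as the arm can. A call with a gripper value outside its range is refused whole. The fingers move at their own pace and stop on an object; the grip force is fixed at half the most. Time passes only in rows, so rows that repeat a pose let the fingers close. It gives the time, the measured TCP pose, the force, the opening and the grip force at its end, in the units of the state.
- robot.get_obs(): the state, without advancing time (a new reading comes with each control period).
- robot.snapshot(name): name is "scene" or "top" or "wrist"; returns a dict with "image" (420x560x3 uint8, red, green, blue), "depth" (420x560 float32, m along the optical axis (not along the pixel's ray), 0 where there is no reading), "fov_y" (degrees; the focal length in pixels is half the picture's height over the tangent of half this angle, whatever the lens; pixels are square), "cx", "cy" (the principal point, pixels), "origin" and "orientation" of the camera in the world; the wrist camera has in their place "T_tool_cam" (4x4, takes a point from camera to tool coordinates, whose origin is the TCP and whose axes are the flange's). Camera axes: x right, y up, looking along -z (the intrinsics and any distortion apply to the point x, -y, -z); pixel columns grow to the right and rows downward; lengths in m; the calibration is good to about 2 mm. A picture is of the moment at which its call begins: read the wrist's pose just before it.
- robot.close_job(): hands the job in; it is judged then, once.
The state is a dict: "time": time; "joint_positions": joint angles; "qvel": joint speeds; "joint_torque": joint torques, N m; "tool_pos": TCP position; "ee_rot": TCP orientation; "wrist_force": force on the tool from outside, world axes, zero at the start; "wrist_torque": the same for the moment, N m; "width": finger opening in m; "finger_force": force on a finger pad.
Only numpy, scipy, OpenCV 4.12 (cv2) and the standard library are available. Lean on these libraries where they do the work, as an engineer would, in place of code of your own. Each camera call takes 0.05 s, during which the arm holds its last target. There are 200 camera calls.

### The job

Tea is about to be poured: turn the upside-down blue square cup over so that it stands mouth-up on the worktop and let go of it (you may lay it on its side for a second grip, but it is china, so do not let it topple or drop). Then draw the tea strainer by its wooden handle out of the cutlery drainer, turn it level with its bowl open upward, and finish while still holding it level and still, centred over the cup and a little above its rim - one to five centimetres clear, touching nothing. Leave the teapot, the spice jars, the drinking glass and the small bottle where they stand.

Things in the scene. Friction and masses are not known exactly. Their poses are not given: they have to be found in the camera images.
- cup: Square china beaker without handle, blue outside, cream inside: 60 x 60 mm across its flat straight sides, 82 mm tall, wall 4 mm, about 0.2 kg. Origin: centre of the underside of its closed base; z points from base to open mouth, x and y are square to the sides. Starts upside down on the worktop (z axis down, origin 82 mm up). Lies steadily on any flat side.
- strainer: Tea strainer, 0.1 kg: wire bowl 72 mm across, 27 mm deep, straight handle ending 168 mm from the bowl's centre. Origin: centre of the bowl's mouth; the handle runs along -x, z points out of the mouth, y is across the handle. Starts loose in the drainer, bowl down, handle up and leaning 30 degrees from vertical to the drainer's -x, mouth to +x. Lifted straight up by 100 mm it is clear of the rim.
- strainer_grip (a point): Middle of the strainer's wooden grip, 128 mm from the bowl's centre (strainer frame: -128, 0, -3.5 mm). The grip runs from 70 to 168 mm from the bowl's centre, is 16 mm wide (strainer y) and 10 mm thick (strainer z). At the start this point is about 150 mm above the worktop.
- drainer: Steel cutlery drainer, fixed: 68 mm deep (x), 144 mm wide (y), rim 103 mm high. Origin on the worktop, in the middle of its depth. Wide pocket (62 x 83 mm inside, floor 10 mm up), centred at y = +42 mm, holds the strainer, whose handle leans in a wire rest (112 mm high) on the front (-x) rim; narrow pocket, at y = -28 mm, holds two fixed teaspoons, 125 mm up.
- teapot: White china teapot with lid, spout and handle, body 132 mm across, 136 mm tall, about 210 mm over spout and handle; origin under its centre. Bystander.
- glass: Upturned frosted drinking glass, 73 mm across, 94 mm tall; origin under its centre. Bystander.
- spice_a: Glass spice jar with green cap, 46 mm across, 106 mm tall; origin under its centre. Bystander.
- spice_b: Glass spice jar with dark cap, 44 mm across, 105 mm tall; origin under its centre. Bystander.
- lotion: Small white bottle, 36 x 51 mm, 148 mm tall; origin under its centre. Bystander.
- cup_mouth (a point): Centre of the cup's open mouth, in the plane of its rim, 82 mm from the base along the cup's z.
Things that resemble listed ones, but are neither listed nor needed, are in the scene too. What is shaped like the cup but red is not meant.

How it is judged:
On the way, in this order (a step that is already met when the one before it is completed fails the run):
1. the cup stands mouth-up on the worktop, let go (angle between cup's own z axis and vertical below 0.15 rad and height (world z) of cup below 0.012 m and contact force between the fingers and cup below 0.05 N and linear speed of cup below 0.03 m/s), for 0.2 s.
2. the strainer is drawn out of the drainer, in the fingers, its bowl clear above the rim (contact force between the fingers and strainer above 0.5 N and contact force between strainer and drainer below 0.05 N and height (world z) of strainer above 0.14 m), for 0.1 s.
At the end, for the whole second after the job is handed in: Cup upright (0.15 rad) on the worktop, still, not touched. Fingers hold the strainer (over 1 N), still, mouth up within 0.2 rad of level, centred within 20 mm over the cup, its mouth 30 to 87 mm above the cup rim (bowl 3 to 60 mm clear), touching neither cup, drainer, teapot nor glass (all of step 1 and contact force between the fingers and strainer above 1 N and angle between strainer's own z axis and vertical below 0.2 rad and horizontal distance between strainer and cup_mouth below 0.02 m and z of strainer in the frame of cup_mouth between 0.03 and 0.087 m and linear speed of strainer below 0.03 m/s and contact force between strainer and cup below 0.05 N and contact force between strainer and drainer below 0.05 N and contact force between strainer and teapot below 0.05 N and contact force between strainer and glass below 0.05 N); the arm keeps its last pose, push and grip.
It fails at once if the cup topples: it is tipped between its resting attitudes (20 to 69 degrees, or 111 to 160) while the fingers do not hold it (contact force between the fingers and cup below 0.05 N and (angle between cup's own z axis and vertical between 0.35 and 1.2 rad or angle between cup's own z axis and vertical between 1.94 and 2.79 rad)).
It fails at once if the cup is dropped: it moves faster than 0.6 m/s out of the fingers (contact force between the fingers and cup below 0.05 N and linear speed of cup above 0.6 m/s).
It fails at once if the teapot, a spice jar, the glass or the small bottle is moved by more than 30 mm (distance of any of teapot, glass, spice_a, spice_b, lotion from where it was at the start of the episode above 0.03 m).
It also fails if it takes over 70 s, if anything falls off the work surface, if the arm or the gripper's body presses on something with over 40 N, if the wrist force passes 120 N, or if a joint passes its speed limit or range.

## Working session

There is one attempt and no reset: what is moved stays moved. The work goes in short steps, Python scripts to look and compute and a tool call to move; the robot and the scene stay as the last step left them, time stands still between calls to the robot, and variables do not carry over. Pictures are saved under pics/ and viewed, at most 10 in all, crops included, and the job is handed in when it is done.

Besides the shell and the picture viewer there is one more tool, called as name(argument=value, ...) on one line, values as JSON. move_arm: Moves the arm, as the interface text tells. Its arguments: {"type":"object","properties":{"deltas":{"type":"array","items":{"type":"number"}}},"required":["deltas"]}

```bash
mkdir -p pics; cat > h.py <<'E'
import numpy as np, cv2, pickle
from scipy.spatial.transform import Rotation as R
from bench import robot
def snap(n):
    o=robot.get_obs(); s=robot.snapshot(n)
    if n=="wrist":
        T=np.eye(4); T[:3,:3]=R.from_euler('xyz',o['ee_rot']).as_matrix(); T[:3,3]=o['tool_pos']
        s['T']=T@np.array(s['T_tool_cam'])
    else:
        q=np.array(s['orientation']); M=q if q.shape==(3,3) else (R.from_euler('xyz',q) if q.size==3 else R.from_quat(q)).as_matrix()
        T=np.eye(4);T[:3,:3]=M;T[:3,3]=s['origin'];s['T']=T
    s['f']=s['image'].shape[0]/2/np.tan(np.radians(s['fov_y'])/2)
    return s
def cloud(s):
    d=s['depth']; v,u=np.mgrid[:d.shape[0],:d.shape[1]]
    p=np.stack([(u-s['cx'])/s['f']*d,-(v-s['cy'])/s['f']*d,-d],-1)
    P=p@s['T'][:3,:3].T+s['T'][:3,3]; P[d==0]=np.nan; return P
def save(n,im): cv2.imwrite('pics/'+n+'.png',cv2.cvtColor(np.ascontiguousarray(im),cv2.COLOR_RGB2BGR))
E
python3 - <<'E'
from h import *
for n in("scene","top"):
    s=snap(n); save(n,s['image']); pickle.dump(s,open(n+'.pkl','wb'))
    print(n,{k:v for k,v in s.items() if k not in('image','depth')})
E
```

```text
scene {'fov_y': 44.473376070703864, 'cx': 277.0961854032793, 'cy': 205.90888652028872, 'origin': array([-0.39854669, -0.95958967,  0.81070274]), 'orientation': array([ 1.06208829, -0.02235686, -0.79200379]), 'T': array([[ 0.70224496,  0.33294901, -0.6292829 , -0.39854669],
       [-0.71158433,  0.35601005, -0.60572649, -0.95958967],
       [ 0.022355  ,  0.87315623,  0.48692757,  0.81070274],
       [ 0.        ,  0.        ,  0.        ,  1.        ]]), 'f': np.float64(513.6488699521558)}
top {'fov_y': 42.217488457215666, 'cx': 277.6741683775666, 'cy': 198.1954935330525, 'origin': array([ 0.25334129, -0.07633461,  1.66116471]), 'orientation': array([ 0.17401094, -0.01388637, -1.5565319 ]), 'T': array([[ 0.01426256,  0.98476377, -0.17331156,  0.25334129],
       [-0.99980186,  0.01645241,  0.01120526, -0.07633461],
       [ 0.01388593,  0.1731174 ,  0.9848033 ,  1.66116471],
       [ 0.        ,  0.        ,  0.        ,  1.        ]]), 'f': np.float64(543.9805202393712)}
```

View pics/scene.png

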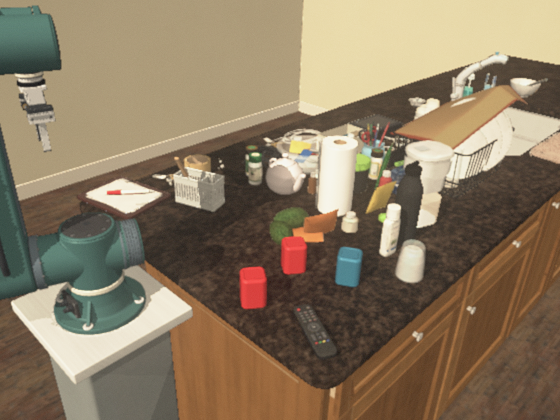

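View pics/top.png

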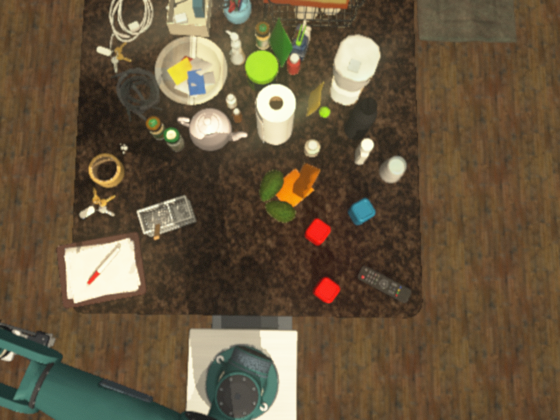

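Scene view: the blue cup is at (348,266), and at (362,211) in the top view. The two red lookalikes, at (293,255) and (253,288), are not meant. The drainer is at top (165,215), with the strainer handle near (158,230).

```bash
python3 - <<'E'
from h import *
S=[pickle.load(open(n+'.pkl','rb')) for n in("scene","top")]
for n,s,(u,v) in zip("st",S,((348,266),(362,211))):
    hsv=cv2.cvtColor(s['image'],cv2.COLOR_RGB2HSV); P=cloud(s)
    m=cv2.inRange(hsv,(90,100,40),(115,255,255)); w=np.zeros_like(m); w[v-40:v+40,u-40:u+40]=1; m=m*w>0
    z=P[...,2]; t=m&(z>0.07); p=P[t]
    print(n,'z',np.nanpercentile(z[m],[2,50,98]),'top n',t.sum(),'mid',np.nanmedian(p,0),'rect',cv2.minAreaRect((p[:,:2]*1000).astype(np.float32)))
s=S[1]; P=cloud(s); 
for (u,v) in((155,232),(158,228),(157,235),(160,226)): print((u,v),P[v,u].round(3))
P0=P[185:250,125:210]; z=P0[...,2]
m=(z>.08)&(z<.118); p=P0[m]; print('drainer',m.sum(),cv2.minAreaRect((p[:,:2]*1000).astype(np.float32)),np.nanmedian(p,0))
m=(z>.125); print('high',m.sum(),P0[m][::max(1,m.sum()//12)].round(3))
for n,(u,v) in dict(glass=(395,165),bottle=(365,148),avoc=(280,210),cork=(305,180),remote=(385,285),red1=(318,232),red2=(327,290),pot=(210,125)).items(): print(n,P[v,u].round(3))
c=s['image'][170:260,115:215]; a=cv2.resize(c,None,fx=4,fy=4,interpolation=cv2.INTER_CUBIC)
s=S[0]; c=s['image'][140:230,155:255]; b=cv2.resize(c,None,fx=4,fy=4,interpolation=cv2.INTER_CUBIC)
save('crop1',np.hstack([a,b]))
E
```

```text
s z [0.00490965 0.05889203 0.08410996] top n 310 mid [ 0.49451243 -0.35526379  0.08122113] rect ((500.40985107421875, -352.6549987792969), (57.88808822631836, 54.22275161743164), 28.193151473999023)
t z [0.01764201 0.07879206 0.08743   ] top n 391 mid [ 0.50065533 -0.34510409  0.0797307 ] rect ((501.4989929199219, -346.3482666015625), (59.01258850097656, 61.87663269042969), 29.31737518310547)
(155, 232) [0.417 0.244 0.162]
(158, 228) [0.431 0.241 0.137]
(157, 235) [0.406 0.233 0.186]
(160, 226) [0.452 0.261 0.013]
drainer 423 ((475.642578125, 234.055908203125), (72.89725494384766, 146.4285888671875), 19.678035736083984) [0.47466023 0.22966641 0.10011349]
high 73 [[0.485 0.169 0.128]
 [0.431 0.249 0.138]
 [0.428 0.249 0.139]
 [0.424 0.247 0.148]
 [0.421 0.246 0.15 ]
 [0.417 0.244 0.162]
 [0.414 0.243 0.164]
 [0.41  0.24  0.176]
 [0.407 0.239 0.181]
 [0.403 0.238 0.186]
 [0.4   0.237 0.191]
 [0.398 0.238 0.184]
 [0.396 0.236 0.182]]
glass [ 0.636 -0.442  0.091]
bottle [ 0.67  -0.342  0.15 ]
avoc [ 0.499 -0.102  0.067]
cork [ 0.589 -0.175  0.074]
remote [ 0.284 -0.421  0.015]
red1 [ 0.433 -0.213  0.083]
red2 [ 0.266 -0.24   0.08 ]
pot [0.742 0.109 0.113]
```

View pics/crop1.png

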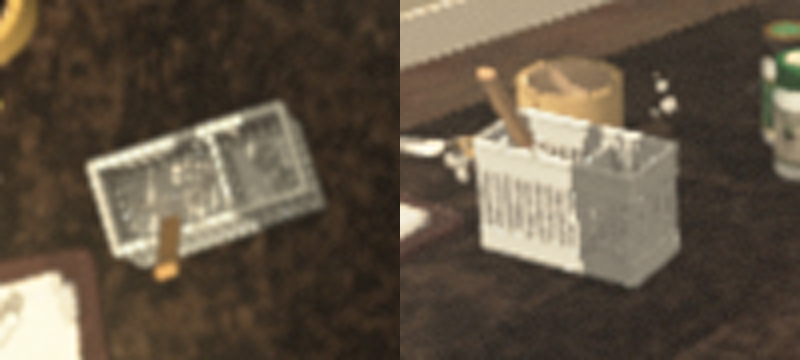

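```bash
cat >> h.py <<'E'
def Rdir(d,y):
    "tool rotation: z along d, y close to y"
    d=np.array(d,float); d/=np.linalg.norm(d); y=np.array(y,float); y-=d*(y@d); y/=np.linalg.norm(y)
    return np.stack([np.cross(y,d),y,d],1)
def delta(p,M,o=None,half=True):
    "numbers to reach TCP p, rotation M (or its half turn) from now"
    o=o or robot.get_obs(); M0=R.from_euler('xyz',o['ee_rot']).as_matrix()
    c=[M]+([M@np.diag([-1,-1,1])] if half else [])
    for m in c:
        rv=R.from_matrix(M0.T@m).as_rotvec(); print('rv',rv.round(3),'cm',((np.array(p)-o['tool_pos'])@M0*100).round(2),'ang',np.degrees(np.linalg.norm(rv)).round(1))
def st():
    o=robot.get_obs()
    for k in('time','joint_positions','tool_pos','ee_rot','wrist_force','width','finger_force'): print(k,np.round(o[k],4))
    open('log.txt','a').write(repr([list(map(float,o[k])) for k in('joint_positions','tool_pos','ee_rot')])+'\n'); return o
E
python3 - <<'E'
from h import *
o=st()
a=np.radians(29); delta((.36,0.1,.35),Rdir((0,0,-1),(-np.sin(a),np.cos(a),0)),o)
delta((.5,-.346,.25),Rdir((0,0,-1),(np.cos(a),np.sin(a),0)),o)
E
```

```text
time 0.1
joint_positions [ 1.2099  0.0879  1.372  -0.      1.6836 -0.1031]
tool_pos [0.1401 0.5314 0.2044]
ee_rot [-3.1397e+00 -2.0000e-04  2.8838e+00]
wrist_force [0.8818 0.1647 0.1015]
width 0.0944
finger_force 0.0
rv [-0.002 -0.001 -0.764] cm [-32.26 -36.13 -14.49] ang 43.8
rv [-1.000e-03  2.000e-03  2.378e+00] cm [-32.26 -36.13 -14.49] ang 136.2
rv [-0.002  0.001  0.807] cm [-57.17 -75.67  -4.42] ang 46.2
rv [-1.000e-03 -2.000e-03 -2.335e+00] cm [-57.17 -75.67  -4.42] ang 133.8
```

move_arm(deltas=[0,0,0,-4,-4.5,-5,-1,0,0,0.1,-8,-9,-10,-1,0,0,0.2,-12,-13,-14,-1,0,0,0.3,-16,-17,-14,-1,0,0,0.4,-20,-21,-14,-1,0,0,0.5,-23,-25,-14,-1,0,0,0.6,-26,-29,-14,-1,0,0,0.8,-29,-33,-14,-1])

```text
time: 0.9
tool_pos: [0.3052, 0.2086, 0.3417]
ee_rot: [3.141, 0.0, 2.129]
wrist_force: [0.8, -0.6, -0.1]
width: 0.094
finger_force: 0.0
```

```bash
python3 - <<'E'
from h import *
o=st()
a=np.radians(29)
delta((.48,-.32,.25),Rdir((0,0,-1),(np.cos(a),np.sin(a),0)),o)
E
```

```text
time 0.9
joint_positions [ 0.4458 -0.2998  1.4527 -0.      1.9879 -0.1126]
tool_pos [0.3052 0.2086 0.3417]
ee_rot [3.1409e+00 1.0000e-04 2.1292e+00]
wrist_force [ 0.7746 -0.5669 -0.102 ]
width 0.094
finger_force 0.0
rv [0.001 0.    0.052] cm [-54.09 -13.19   9.17] ang 3.0
rv [-0.000e+00  1.000e-03 -3.089e+00] cm [-54.09 -13.19   9.17] ang 177.0
```

move_arm(deltas=[0,0,0,-5,-1,0,-1,0,0,0,-10,-2,0,-1,0,0,0,-15,-3.5,1,-1,0,0,0,-20,-5,2,-1,0,0,0,-25,-6,3,-1,0,0,0,-30,-7,4,-1,0,0,0,-35,-8.5,5,-1,0,0,0,-40,-10,6,-1])

```text
time: 1.7
tool_pos: [0.4289, -0.166, 0.2842]
ee_rot: [3.142, -0.001, 2.133]
wrist_force: [0.3, 0.6, 0.5]
width: 0.0939
finger_force: 0.0
```

```bash
python3 - <<'E'
from h import *
o=st()
a=np.radians(29)
delta((.46,-.31,.25),Rdir((0,0,-1),(np.cos(a),np.sin(a),0)),o)
E
```

```text
time 1.7
joint_positions [-4.9300e-01 -1.1610e-01  1.4169e+00  4.0000e-04  1.8413e+00 -1.0553e+00]
tool_pos [ 0.4289 -0.166   0.2842]
ee_rot [ 3.1415e+00 -7.0000e-04  2.1332e+00]
wrist_force [0.294  0.5635 0.5099]
width 0.0939
finger_force 0.0
rv [ 0.    -0.001  0.056] cm [-13.85  -5.05   3.41] ang 3.2
rv [ 1.000e-03  0.000e+00 -3.085e+00] cm [-13.85  -5.05   3.41] ang 176.8
```

move_arm(deltas=[0,0,0.05,-5,-2,1,-1,0,0,0.05,-10,-4,2,-1,0,0,0.05,-13.8,-5,3.4,-1,0,0,0.05,-13.8,-5,3.4,-1,0,0,0.05,-13.8,-5,3.4,-1,0,0,0.05,-13.8,-5,3.4,-1])

```text
time: 2.3
tool_pos: [0.4603, -0.3063, 0.2516]
ee_rot: [3.141, -0.0, 2.085]
wrist_force: [0.7, 0.1, 0.1]
width: 0.094
finger_force: 0.0
```

```bash
python3 - <<'E'
from h import *
o=st(); s=snap('wrist'); save('w1',s['image']); P=cloud(s)
hsv=cv2.cvtColor(s['image'],cv2.COLOR_RGB2HSV)
m=(cv2.inRange(hsv,(90,100,40),(115,255,255))>0); t=m&(abs(P[...,2]-.081)<.012); p=P[t]
print(m.sum(),t.sum(),np.nanmedian(P[m],0),np.median(p[:,2]))
# top outline by rays on plane
c=max(cv2.findContours(cv2.morphologyEx(t.astype(np.uint8),cv2.MORPH_CLOSE,np.ones((5,5))),0,2)[0],key=cv2.contourArea)[:,0]
d=np.c_[(c[:,0]-s['cx'])/s['f'],-(c[:,1]-s['cy'])/s['f'],-np.ones(len(c))]@s['T'][:3,:3].T
q=s['T'][:3,3]+d*((.082-s['T'][2,3])/d[:,2])[:,None]
print(cv2.minAreaRect((q[:,:2]*1000).astype(np.float32)))
from scipy.optimize import least_squares
L=[eval(l) for l in open('log.txt')]
def f(x):
    h,a,L1,L2,T,b=x; r=[]
    for j,p,e in L:
        A=j[1];B=j[1]+j[2]
        r+=[a+L1*np.sin(A)+L2*np.sin(B)+b*np.cos(B)-np.hypot(p[0],p[1]), h+L1*np.cos(A)+L2*np.cos(B)-b*np.sin(B)-T-p[2]]
    return np.r_[r, .01*(np.array(x)-[.3,.05,.35,.4,.25,0])]
k=least_squares(f,[.3,.05,.35,.4,.25,0]); print(k.x.round(3),k.fun.round(4))
E
```

```text
time 2.3
joint_positions [-6.9010e-01  8.9400e-02  1.2777e+00  6.0000e-04  1.7742e+00 -1.2039e+00]
tool_pos [ 0.4603 -0.3063  0.2516]
ee_rot [ 3.141  -0.      2.0847]
wrist_force [0.7236 0.1443 0.0655]
width 0.094
finger_force 0.0
3103 2448 [ 0.49891854 -0.34092381  0.08028552] 0.08060670129203465
((502.14794921875, -345.93548583984375), (58.92110061645508, 60.583003997802734), 29.527217864990234)
[0.18  0.004 0.448 0.498 0.37  0.107] [ 0.      0.0001 -0.     -0.      0.0002 -0.0001 -0.0001 -0.     -0.0012
 -0.0005  0.001   0.001   0.0012  0.0011]
```

View pics/w1.png

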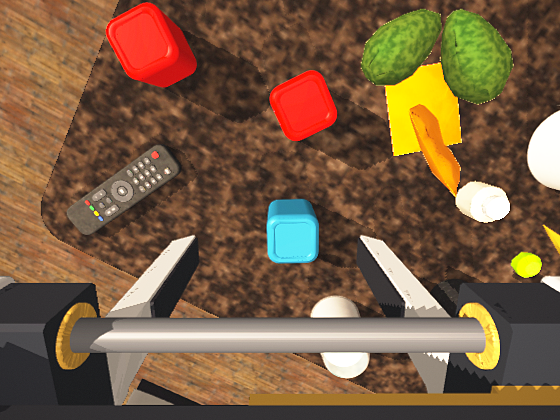

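The crop shows the blue cup at (293,230), square, with its closed base up and mouth down. It is the one meant; the red ones at (150,45) and (302,105) are not. The glass is the white object at (340,335). Next I tilt the tool to learn the wrist geometry.

move_arm(deltas=[0,0.15,0,0,0,-1,-1,0,0.3,0,0,0,-2,-1,0,0.45,0,0,0,-2,-1,0,0.6,0,0,0,-2,-1,0,0.6,0,0,0,-2,-1,0,0.6,0,0,0,-2,-1])

```text
time: 2.95
tool_pos: [0.4606, -0.3067, 0.2702]
ee_rot: [-3.141, -0.6, 2.085]
wrist_force: [0.4, 0.4, 0.2]
width: 0.0938
finger_force: 0.0
```

```bash
cat > kin.py <<'E'
from h import *
from scipy.optimize import least_squares
L=[eval(l) for l in open('log.txt')]
RZ=lambda a:R.from_euler('z',a); RY=lambda a:R.from_euler('y',a)
def fk(x,j):
    h,a,L1,L2,T,b=x
    r1=RZ(j[0]); r2=r1*RY(j[1]); r3=r2*RY(j[2]); r4=r3*RZ(j[3]); r5=r4*RY(j[4]); r6=r5*RZ(j[5])
    p=np.array([0,0,h])+r1.apply([a,0,0])+r2.apply([0,0,L1])+r3.apply([b,0,L2])+r5.apply([0,0,T])
    return p,r6
def f(x):
    return np.r_[np.concatenate([fk(x,j)[0]-p for j,p,e in L]),.002*(np.array(x)-[.3,.05,.35,.4,.25,0])]
x=least_squares(f,[.3,.05,.35,.4,.25,0]).x
# tool offset rotation about j6 axis
OFF=[(fk(x,j)[1].inv()*R.from_euler('xyz',e)) for j,p,e in L]
off=OFF[0]
lo=np.array([-3.1,-.76,.27,-1.08,.17,-2.57]);hi=np.array([3.1,2.03,2.55,4.22,2.65,2.57])
def ik(p,M,q0s):
    best=None
    for q0 in q0s:
        def g(q):
            pp,rr=fk(x,q); return np.r_[(pp-p)*3,(R.from_matrix(M).inv()*rr*off).as_rotvec()]
        s=least_squares(g,np.clip(q0,lo+1e-3,hi-1e-3),bounds=(lo,hi))
        if best is None or s.cost<best.cost: best=s
    pts=wrist=None
    return best.x.round(2),round(float(np.sqrt(best.cost)),4)
E
python3 - <<'E'
from h import *
o=st()
from kin import *
print(x.round(4),abs(f(x)[:-6]).max(),[v.as_rotvec().round(3) for v in OFF])
E
```

```text
time 2.95
joint_positions [-0.7863  0.5218  0.8154  0.2187  2.3754 -1.187 ]
tool_pos [ 0.4606 -0.3067  0.2702]
ee_rot [-3.1411 -0.6     2.0847]
wrist_force [0.429  0.3569 0.1831]
width 0.0938
finger_force 0.0
[ 0.4868 -0.0133  0.694   0.4448  0.5971  0.4308] 0.057233582846841935 [array([0.   , 0.   , 1.571]), array([-0.   , -0.   ,  1.571]), array([0.   , 0.   , 1.571]), array([-0.   , -0.   ,  1.571]), array([ 0.   , -0.   ,  1.571])]
```

```bash
python3 - <<'E'
s=open('kin.py').read()
s=s.replace("h,a,L1,L2,T,b=x","h,a,L1,L2,T,b,c=x").replace("+r5.apply([0,0,T])","+r5.apply([c,0,T])")
s=s.replace("[.3,.05,.35,.4,.25,0]","[.3,.05,.4,.4,.3,0,0]")
open('kin.py','w').write(s)
from kin import *
print(x.round(4),f(x).round(4))
for n in range(3):
    s0=least_squares(f,x+np.random.randn(7)*.1); print(s0.x.round(3),s0.cost)
for l in L: print(np.round(l[0],3),np.round(l[1],3))
E
```

```text
[ 0.4819 -0.0372  0.6913  0.4421  0.5926  0.4238 -0.0287] [ 0.0497 -0.0286  0.0011  0.0231 -0.0517  0.0001 -0.0321 -0.0469  0.0012
 -0.0189 -0.0576  0.0006 -0.0149 -0.0073 -0.0031  0.0004 -0.0002  0.0006
  0.0001  0.0006  0.0008 -0.0001]
[ 0.482 -0.037  0.691  0.442  0.593  0.424 -0.029] 0.006845522771711171
[ 0.482 -0.037  0.691  0.442  0.593  0.424 -0.029] 0.0068455227717111895
[ 0.482 -0.037  0.691  0.442  0.593  0.424 -0.029] 0.006845522771711179
[ 1.21   0.088  1.372 -0.     1.684 -0.103] [0.14  0.531 0.204]
[ 0.446 -0.3    1.453 -0.     1.988 -0.113] [0.305 0.209 0.342]
[-0.493 -0.116  1.417  0.     1.841 -1.055] [ 0.429 -0.166  0.284]
[-6.900e-01  8.900e-02  1.278e+00  1.000e-03  1.774e+00 -1.204e+00] [ 0.46  -0.306  0.252]
[-0.786  0.522  0.815  0.219  2.375 -1.187] [ 0.461 -0.307  0.27 ]
```

```bash
python3 - <<'E'
s=open('kin.py').read()
s=s.replace("T,b,c=x","T,b,c,d=x").replace("r1.apply([a,0,0])","r1.apply([a,d,0])")
s=s.replace("[.3,.05,.4,.4,.3,0,0]","[.3,.05,.4,.4,.3,0,0,.057]")
open('kin.py','w').write(s)
E
python3 - <<'E'
from kin import *
print(x.round(4),abs(f(x)[:-8]).max())
# feasibility: cup place, pitch angle phi (outward+), azimuth of pitch plane relative
Q=L[-2][0]
q0s=[Q,[Q[0],.3,1.5,1.2,1.5,0],[Q[0],.3,1.5,-1,1.5,1],[Q[0],.3,1.5,3,.8,0],[Q[0],.3,1.5,3,.8,-1.5],[Q[0],.8,1.2,.5,2,1.5]]
def test(c,az,phi,z):
    u=np.array([np.cos(az),np.sin(az),0]); d=np.sin(phi)*u+[0,0,-np.cos(phi)]; y=[-np.sin(az),np.cos(az),0]
    best=None
    for sg in(1,-1):
        p=np.array([c[0],c[1],z])+.019*d
        r=ik(p,Rdir(d,np.array(y)*sg),[[np.arctan2(c[1],c[0])]+list(np.array(q)[1:]) for q in q0s])
        if best is None or r[1]<best[1]: best=r
    return best
for c in((.45,.05),(.55,.05)):
    az0=np.arctan2(c[1],c[0])
    for da in(0,90,180,270):
        print(c,da,[(ph,test(c,az0+np.radians(da),np.radians(ph),.045)) for ph in(30,45,60)])
E
```

```text
[0.1526 0.     0.449  0.4998 0.3506 0.1007 0.     0.0566] 2.17061837648469e-06
(0.45, 0.05) 0 [(30, (array([-0.09, -0.39,  2.24,  0.14,  0.78, -1.84]), 0.0)), (45, (array([-0.15, -0.53,  2.44,  0.39,  0.5 , -2.11]), 0.0)), (60, (array([-0.19, -0.52,  2.55,  1.12,  0.29,  0.3 ]), 0.0471))]
(0.45, 0.05) 90 [(30, (array([-0.36,  0.1 ,  1.82,  0.46,  1.48,  2.57]), 0.0)), (45, (array([-0.48,  0.23,  1.8 ,  0.63,  1.61,  2.41]), 0.0)), (60, (array([-0.56,  0.39,  1.76,  0.76,  1.75,  2.3 ]), 0.0))]
(0.45, 0.05) 180 [(30, (array([ 0.02,  0.38,  1.48, -0.05,  1.81,  1.48]), 0.0)), (45, (array([ 0.03,  0.57,  1.32, -0.07,  2.04,  1.48]), 0.0)), (60, (array([ 0.03,  0.75,  1.18, -0.09,  2.25,  1.48]), 0.0))]
(0.45, 0.05) 270 [(30, (array([ 0.34,  0.1 ,  1.82, -0.52,  1.38,  0.38]), 0.0)), (45, (array([ 0.48,  0.23,  1.8 , -0.72,  1.49,  0.57]), 0.0)), (60, (array([ 0.57,  0.39,  1.76, -0.89,  1.62,  0.72]), 0.0))]
(0.55, 0.05) 0 [(30, (array([-0.06, -0.12,  2.04,  0.11,  0.7 , -1.78]), 0.0)), (45, (array([-0.09, -0.2 ,  2.23,  0.37,  0.35, -2.05]), 0.0)), (60, (array([-0.12, -0.17,  2.4 ,  2.14,  0.22,  2.45]), 0.0))]
(0.55, 0.05) 90 [(30, (array([-0.3 ,  0.29,  1.59,  0.48,  1.48, -0.49]), 0.0)), (45, (array([-0.41,  0.4 ,  1.57,  0.67,  1.61,  2.52]), 0.0)), (60, (array([-0.48,  0.54,  1.53,  0.83,  1.74,  2.42]), 0.0))]
(0.55, 0.05) 180 [(30, (array([ 0.01,  0.58,  1.19, -0.04,  1.9 ,  1.49]), 0.0)), (45, (array([ 0.02,  0.77,  0.99, -0.06,  2.16,  1.49]), 0.0)), (60, (array([ 0.02,  0.96,  0.81, -0.09,  2.41,  1.47]), 0.0))]
(0.55, 0.05) 270 [(30, (array([ 0.28,  0.29,  1.59, -0.52,  1.39,  0.32]), 0.0)), (45, (array([ 0.4 ,  0.4 ,  1.57, -0.74,  1.49,  0.49]), 0.0)), (60, (array([ 0.48,  0.54,  1.53, -0.93,  1.62,  0.62]), 0.0))]
```

```bash
cat >> kin.py <<'E'
def pose(c,az,phi,z,sg=1):
    az,phi=np.radians(az),np.radians(phi)
    u=np.array([np.cos(az),np.sin(az),0]); d=np.sin(phi)*u+[0,0,-np.cos(phi)]
    return np.array([c[0],c[1],z])+.019*d, Rdir(d,sg*np.array([-np.sin(az),np.cos(az),0]))
E
python3 - <<'E'
from kin import *
for sg in(1,-1):
    print('sg',sg); q=L[-2][0]; q=[q[0]]+list(q[1:5])+[q[5]+(np.pi if sg==1 else 0)*(1 if q[5]<0 else -1)]
    def go(n,*a):
        global q
        r=ik(*pose(*a,sg),[q]+[[q[0],q[1],q[2],q[3],q[4],v] for v in(-2,0,2)]); print(n,r); q=list(r[0])
    cup=(.502,-.346); c1=(.43,.04)
    for phi in(0,20,40): go('grip%d'%phi,cup,-60.5,phi,.048)
    q1=q
    go('lift',cup,-60.5,40,.18); go('mid',c1,5,40,.18); go('mid0',c1,5,0,.18)
    for phi in(-25,-50): go('lay%d'%phi,c1,5,phi,.034)
    for phi in(0,40): go('re%d'%phi,c1,5,phi,.034)
    for phi in(0,-50): go('up%d'%phi,c1,5,phi,.05)
    for phi in(0,-30,-40): go('str%d'%phi,(.42,.245),19.5,phi,.15)
    for az in(-40,-20,5,30,50): 
        a=np.radians(az); 
        for phi in(20,30): go('fin%d,%d'%(az,phi),(c1[0]-.128*np.cos(a),c1[1]-.128*np.sin(a)),az,phi,.137)
E
```

```text
sg 1
grip0 (array([-0.7 ,  0.31,  1.46,  0.  ,  1.37, -1.21]), 0.0)
grip20 (array([-0.62,  0.13,  1.73, -0.18,  0.97, -1.06]), 0.0)
grip40 (array([-0.52,  0.03,  1.97, -0.61,  0.61, -0.62]), 0.0)
lift (array([-0.52, -0.13,  1.83, -0.45,  0.87, -0.84]), 0.0)
mid (array([-0.16, -0.72,  2.2 ,  0.19,  0.98, -1.87]), 0.0)
mid0 (array([-0.04, -0.17,  1.7 ,  0.  ,  1.6 , -1.7 ]), 0.0)
lay-25 (array([-0.01,  0.28,  1.6 , -0.04,  1.69, -1.66]), 0.0)
lay-50 (array([ 0.01,  0.6 ,  1.34, -0.07,  2.07, -1.65]), 0.0)
re0 (array([-0.04, -0.05,  1.91, -0.  ,  1.29, -1.7 ]), 0.0)
re40 (array([-0.16, -0.55,  2.43,  0.29,  0.6 , -2.  ]), 0.0)
up0 (array([-0.04, -0.07,  1.89,  0.  ,  1.33, -1.7 ]), 0.0)
up-50 (array([ 0.01,  0.58,  1.33, -0.07,  2.1 , -1.66]), 0.0)
str0 (array([ 0.41, -0.03,  1.64, -0.  ,  1.53, -1.5 ]), 0.0)
str-30 (array([ 0.39,  0.36,  1.29,  0.03,  2.02, -1.51]), 0.0)
str-40 (array([ 0.39,  0.48,  1.19,  0.04,  2.17, -1.51]), 0.0)
fin-40,20 (array([ 0.49, -0.44,  2.03, -0.33,  1.42, -0.35]), 0.0)
fin-40,30 (array([ 0.66, -0.44,  2.08, -0.52,  1.4 , -0.15]), 0.0)
fin-20,20 (array([ 0
[... 1434 characters left out ...]
0.04, 2.17, 1.63]), 0.0)
fin-40,20 (array([ 0.34, -0.49,  2.04, -0.23,  1.41,  2.57]), 0.0766)
fin-40,30 (array([ 0.38, -0.57,  2.11, -0.33,  1.34,  2.57]), 0.1396)
fin-20,20 (array([ 0.3 , -0.66,  2.15, -0.21,  1.38,  2.23]), 0.0)
fin-20,30 (array([ 0.46, -0.75,  2.23, -0.39,  1.3 ,  2.42]), 0.0)
fin5,20 (array([-0.18, -0.76,  2.18,  0.08,  1.4 ,  1.31]), 0.026)
fin5,30 (array([-0.17, -0.76,  2.21,  0.11,  1.28,  1.3 ]), 0.1066)
fin30,20 (array([-0.59, -0.67,  2.15,  0.31,  1.5 ,  0.46]), 0.0)
fin30,30 (array([-0.83, -0.76,  2.24,  0.51,  1.54,  0.24]), 0.0001)
fin50,20 (array([-0.67, -0.44,  2.03,  0.35,  1.54,  0.02]), 0.0)
fin50,30 (array([-0.84, -0.45,  2.08,  0.52,  1.58, -0.16]), 0.0)
```

```bash
cat >> kin.py <<'E'
from scipy.spatial.transform import Slerp
def rows(P,g,n=None,o=None):
    "P: list of (p,M,grip) goals; print rows from commanded≈measured pose, 8 per call"
    o=o or robot.get_obs(); p0=np.array(o['tool_pos']); m0=R.from_euler('xyz',o['ee_rot'])
    pc,mc=p0,m0; out=[]
    for p,M in P:
        m=R.from_matrix(M); a=np.linalg.norm((mc.inv()*m).as_rotvec()); k=int(max(np.ceil(a/.147-1e-6),np.ceil(np.linalg.norm(p-pc)/.045),1)) if n is None else n
        S=Slerp([0,1],R.concatenate([mc,m]))
        for t in np.arange(1,k+1)/k:
            q=pc+(p-pc)*t; out.append(np.r_[(m0.inv()*S(t)).as_rotvec().round(2),((q-p0)@m0.as_matrix()*100).round(1),g])
        pc,mc=p,m
    print(len(out),'rows'); print(', '.join('%g'%(v+0) for r in out for v in r))
def back(pm,d): return pm[0]-d*pm[1][:,2],pm[1]
E
python3 - <<'E'
from kin import *
g=pose((.502,-.346),-60.5,40,.048)
rows([back(g,.11)],-1)
delta(g[0],g[1])
E
```

```text
9 rows
0, -0.14, 0, -0.9, 0.2, 1.4, -1, 0, -0.29, 0, -1.8, 0.4, 2.8, -1, 0, -0.43, 0, -2.8, 0.6, 4.3, -1, 0, -0.58, 0, -3.7, 0.7, 5.7, -1, 0, -0.72, 0, -4.6, 0.9, 7.1, -1, 0, -0.87, 0, -5.5, 1.1, 8.5, -1, 0, -1.01, 0, -6.4, 1.3, 10, -1, 0, -1.15, 0, -7.4, 1.5, 11.4, -1, 0, -1.3, 0, -8.3, 1.7, 12.8, -1
rv [-1.000e-03 -1.298e+00 -1.000e-03] cm [-18.88   1.68  15.77] ang 74.4
rv [-1.899e+00  1.000e-03  2.502e+00] cm [-18.88   1.68  15.77] ang 180.0
```

move_arm(deltas=[0,-0.14,0,-0.9,0.2,1.4,-1,0,-0.29,0,-1.8,0.4,2.8,-1,0,-0.43,0,-2.8,0.6,4.3,-1,0,-0.58,0,-3.7,0.7,5.7,-1,0,-0.72,0,-4.6,0.9,7.1,-1,0,-0.87,0,-5.5,1.1,8.5,-1,0,-1.01,0,-6.4,1.3,10,-1,0,-1.15,0,-7.4,1.5,11.4,-1])

```text
time: 3.75
tool_pos: [0.4727, -0.2957, 0.1422]
ee_rot: [3.132, 0.568, 2.083]
wrist_force: [-0.7, 0.0, -0.7]
width: 0.0941
finger_force: 0.0
```

move_arm(deltas=[0,-0.15,0,-0.9,0.2,1,-1,0,-0.15,0,-0.9,0.2,1,-1,0,-0.15,0,-0.9,0.2,1,-1,0,-0.15,0,-0.9,0.2,1,-1])

```text
time: 4.15
tool_pos: [0.4821, -0.3083, 0.1373]
ee_rot: [3.134, 0.706, 2.079]
wrist_force: [-0.5, 0.2, 0.2]
width: 0.0938
finger_force: 0.0
```

```bash
python3 - <<'E'
from kin import *
o=st(); g=pose((.502,-.346),-60.5,40,.048)
delta(g[0],g[1])
s=snap('wrist'); P=cloud(s); hsv=cv2.cvtColor(s['image'],cv2.COLOR_RGB2HSV)
m=(cv2.inRange(hsv,(90,100,40),(115,255,255))>0)
p=(P[m]-o['tool_pos'])@R.from_euler('xyz',o['ee_rot']).as_matrix()
print('cup in tool frame y extents',np.nanpercentile(p,[1,50,99],axis=0).round(4))
E
```

```text
time 4.15
joint_positions [-0.4391 -0.2082  1.9575 -0.5179  0.8529 -0.7133]
tool_pos [ 0.4821 -0.3083  0.1373]
ee_rot [3.1345 0.7062 2.0795]
wrist_force [-0.4753  0.192   0.2021]
width 0.0938
finger_force 0.0
rv [ 0.003  0.008 -0.005] cm [ 2.57 -0.17 11.46] ang 0.6
rv [ 0.013 -0.005  3.137] cm [ 2.57 -0.17 11.46] ang 179.7
cup in tool frame y extents [[-0.0167 -0.0305  0.0553]
 [ 0.0331 -0.0016  0.0758]
 [ 0.0746  0.0271  0.1158]]
```

move_arm(deltas=[0,0,0,2.5,-0.2,1,-1,0,0,0,2.6,-0.2,4,-1,0,0,0,2.6,-0.2,7.5,-1,0,0,0,2.6,-0.2,10,-1,0,0,0,2.6,-0.2,11.4,-1,0,0,0,2.6,-0.2,11.4,-1,0,0,0,2.6,-0.2,11.4,1,0,0,0,2.6,-0.2,11.4,1])

```text
time: 5.0
tool_pos: [0.5054, -0.3558, 0.0295]
ee_rot: [3.139, 0.702, 2.082]
wrist_force: [-0.0, 0.0, -0.2]
width: 0.0813
finger_force: 0.0
```

move_arm(deltas=[0,0,0,0,0,0,1,0,0,0,0,0,0,1,0,0,0,0,0,0,1,0,0,0,0,0,0,1])

```text
time: 5.4
tool_pos: [0.5052, -0.3548, 0.0286]
ee_rot: [3.14, 0.702, 2.083]
wrist_force: [0.0, 3.4, 3.6]
width: 0.0597
finger_force: 29.9
```

```bash
python3 - <<'E'
from kin import *
o=st(); g=pose((.502,-.346),-60.5,40,.13); c=(.45,.04)
rows([g,pose((.40,-.17),-30,40,.19),pose((.40,-.05),-10,20,.19),pose(c,5,0,.17)],1)
E
```

```text
time 5.4
joint_positions [-0.5154  0.0263  1.9871 -0.6321  0.5962 -0.5945]
tool_pos [ 0.5052 -0.3548  0.0286]
ee_rot [3.1396 0.7017 2.0833]
wrist_force [0.0063 3.41   3.5636]
width 0.0597
finger_force 29.9462
14 rows
0, 0, 0, -2.9, 0.1, -3.2, 1, 0, 0, 0, -5.8, 0.2, -6.4, 1, -0.07, 0, -0.08, -3.5, 0.2, -10, 1, -0.14, 0, -0.16, -1.1, 0.3, -13.6, 1, -0.21, 0, -0.25, 1.2, 0.4, -17.1, 1, -0.27, 0, -0.33, 3.6, 0.5, -20.7, 1, -0.34, 0, -0.41, 6, 0.6, -24.3, 1, -0.37, 0.08, -0.5, 8.1, 2, -26, 1, -0.39, 0.17, -0.59, 10.3, 3.5, -27.7, 1, -0.42, 0.25, -0.68, 12.5, 4.9, -29.4, 1, -0.44, 0.33, -0.77, 14.6, 6.3, -31.2, 1, -0.43, 0.43, -0.88, 16.6, 9.1, -31.9, 1, -0.42, 0.52, -0.99, 18.5, 11.9, -32.6, 1, -0.4, 0.62, -1.1, 20.4, 14.6, -33.3, 1
```

move_arm(deltas=[0,0,0,-2.9,0.1,-3.2,1,0,0,0,-5.8,0.2,-6.4,1,-0.07,0,-0.08,-3.5,0.2,-10,1,-0.14,0,-0.16,-1.1,0.3,-13.6,1,-0.21,0,-0.25,1.2,0.4,-17.1,1,-0.27,0,-0.33,3.6,0.5,-20.7,1,-0.34,0,-0.41,6,0.6,-24.3,1,-0.34,0,-0.41,6,0.6,-24.3,1])

```text
time: 6.2
tool_pos: [0.4087, -0.1738, 0.1772]
ee_rot: [-3.138, 0.705, 2.621]
wrist_force: [0.4, -1.0, -1.1]
width: 0.0603
finger_force: 29.9
```

```bash
python3 - <<'E'
from kin import *
o=st(); c=(.45,.04)
rows([pose((.40,-.06),-10,20,.19),pose(c,5,0,.17)],1)
E
```

```text
time 6.2
joint_positions [-0.5335 -0.7153  2.1801  0.0054  0.9721 -1.5838]
tool_pos [ 0.4087 -0.1738  0.1772]
ee_rot [-3.1376  0.7047  2.6211]
wrist_force [ 0.3953 -0.9646 -1.058 ]
width 0.0603
finger_force 29.9367
7 rows
-0.04, 0.09, -0.08, 1.2, 2.4, -0.9, 1, -0.09, 0.18, -0.15, 2.4, 4.8, -1.7, 1, -0.13, 0.26, -0.23, 3.6, 7.2, -2.6, 1, -0.18, 0.35, -0.3, 4.7, 9.7, -3.4, 1, -0.19, 0.46, -0.4, 5.5, 13.3, -3.2, 1, -0.21, 0.57, -0.49, 6.3, 16.9, -2.9, 1, -0.22, 0.68, -0.58, 7.1, 20.6, -2.7, 1
```

move_arm(deltas=[-0.04,0.09,-0.08,1.2,2.4,-0.9,1,-0.09,0.18,-0.15,2.4,4.8,-1.7,1,-0.13,0.26,-0.23,3.6,7.2,-2.6,1,-0.18,0.35,-0.3,4.7,9.7,-3.4,1,-0.19,0.46,-0.4,5.5,13.3,-3.2,1,-0.21,0.57,-0.49,6.3,16.9,-2.9,1,-0.22,0.68,-0.58,7.1,20.6,-2.7,1,-0.22,0.68,-0.58,7.1,20.6,-2.7,1])

```text
time: 7.0
tool_pos: [0.4534, 0.0414, 0.1414]
ee_rot: [3.134, -0.018, -3.054]
wrist_force: [-0.5, -0.2, -2.8]
width: 0.0595
finger_force: 29.9
```

```bash
python3 - <<'E'
from kin import *
o=st(); c=(.45,.04)
rows([pose(c,5,-50,.10)],1)
E
```

```text
time 7.0
joint_positions [-0.038  -0.0899  1.675   0.0057  1.5751 -1.6966]
tool_pos [0.4534 0.0414 0.1414]
ee_rot [ 3.1336 -0.0178 -3.0537]
wrist_force [-0.548  -0.1522 -2.8475]
width 0.0595
finger_force 29.9353
6 rows
0, 0.14, 0, 0.3, 0, 0.9, 1, 0, 0.28, 0, 0.6, -0.1, 1.8, 1, 0, 0.43, 0, 0.9, -0.1, 2.7, 1, 0, 0.57, 0, 1.1, -0.1, 3.6, 1, 0.01, 0.71, 0, 1.4, -0.1, 4.5, 1, 0.01, 0.85, 0, 1.7, -0.2, 5.4, 1
```

move_arm(deltas=[0,0.14,0,0.3,0,0.9,1,0,0.28,0,0.6,-0.1,1.8,1,0,0.43,0,0.9,-0.1,2.7,1,0,0.57,0,1.1,-0.1,3.6,1,0.01,0.71,0,1.4,-0.1,4.5,1,0.01,0.85,0,1.7,-0.2,5.4,1,0.01,0.85,0,1.7,-0.2,5.4,1])

```text
time: 7.7
tool_pos: [0.4328, 0.0346, 0.0855]
ee_rot: [-3.136, -0.869, -3.06]
wrist_force: [-0.3, -0.2, -3.3]
width: 0.0598
finger_force: 29.9
```

```bash
python3 - <<'E'
from kin import *
o=st(); c=(.45,.04)
rows([pose(c,5,-50,.038),pose(c,5,-50,.033),pose(c,5,-50,.030)],1)
s=snap('scene'); save('held',cv2.resize(s['image'][120:320,180:420],None,fx=3,fy=3))
E
```

```text
time 7.7
joint_positions [ 0.0024  0.5637  1.2551 -0.0809  2.1887 -1.6691]
tool_pos [0.4328 0.0346 0.0855]
ee_rot [-3.1364 -0.8692 -3.0597]
wrist_force [-0.3051 -0.1754 -3.3308]
width 0.0598
finger_force 29.9334
4 rows
0, 0, 0, -2.4, 0.2, 1.8, 1, 0, 0, 0, -4.8, 0.4, 3.6, 1, 0, 0, 0, -5.1, 0.4, 3.9, 1, 0, 0, 0, -5.4, 0.4, 4.1, 1
```

View pics/held.png

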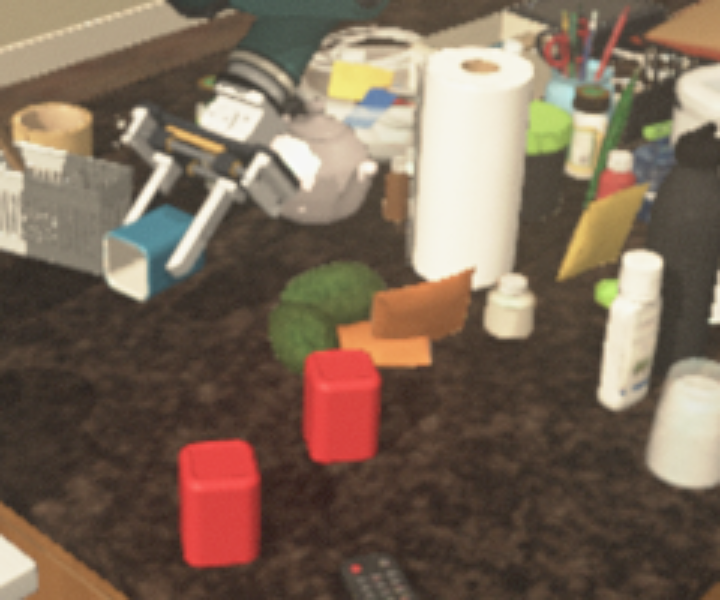

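The cup hangs on its side, mouth toward the robot, at (155,255). I lower it and shift it 2 cm toward the robot for teapot clearance.

move_arm(deltas=[0,0,0,-1.1,0.2,3,1,0,0,0,-3,0.4,4.7,1,0,0,0,-3.7,0.4,5.3,1,0,0,0,-3.9,0.4,5.5,1,0,0,0,-4.1,0.4,5.6,1,0,0,0,-4.1,0.4,5.6,1])

```text
time: 8.35
tool_pos: [0.42, 0.0376, 0.0286]
ee_rot: [-3.135, -0.849, -3.06]
wrist_force: [-0.2, 1.1, -2.0]
width: 0.06
finger_force: 29.9
```

```bash
python3 - <<'E'
from kin import *
o=st(); M=R.from_euler('xyz',o['ee_rot']).as_matrix(); print('grasp',np.array(o['tool_pos'])-.019*M[:,2])
s=snap('scene'); P=cloud(s); hsv=cv2.cvtColor(s['image'],cv2.COLOR_RGB2HSV)
m=(cv2.inRange(hsv,(90,100,30),(115,255,255))>0); m[:190]=0;m[260:]=0;m[:,:190]=0;m[:,275:]=0
print(m.sum(),np.nanpercentile(P[m],[2,50,98],axis=0).round(3))
E
```

```text
time 8.35
joint_positions [ 0.0069  0.585   1.3374 -0.0709  2.0653 -1.6542]
tool_pos [0.42   0.0376 0.0286]
ee_rot [-3.1355 -0.8488 -3.0596]
wrist_force [-0.187   1.0516 -2.0099]
width 0.06
finger_force 29.934
grasp [0.43421    0.03890873 0.04113   ]
221 [[0.393 0.006 0.056]
 [0.423 0.027 0.066]
 [0.458 0.054 0.069]]
```

move_arm(deltas=[0,0,0,0,0,0,1,0,0,0,0,0,0,1])

```text
time: 8.6
tool_pos: [0.4194, 0.0377, 0.0276]
ee_rot: [-3.136, -0.852, -3.059]
wrist_force: [1.2, 0.6, -1.8]
width: 0.0601
finger_force: 29.9
```

move_arm(deltas=[0,0,0,-0.2,0,0.2,1,0,0,0,-0.4,0,0.3,1,0,0,0,-0.4,0,0.3,1])

```text
time: 8.9
tool_pos: [0.4192, 0.0378, 0.0241]
ee_rot: [-3.136, -0.855, -3.059]
wrist_force: [1.1, -0.0, 6.2]
width: 0.0597
finger_force: 30.0
```

move_arm(deltas=[0,0,0,-0.2,0,0.1,1,0,0,0,-0.2,0,0.1,1])

```text
time: 9.1
tool_pos: [0.4197, 0.0379, 0.0235]
ee_rot: [-3.137, -0.856, -3.059]
wrist_force: [2.3, 0.7, 12.1]
width: 0.0598
finger_force: 30.0
```

```bash
python3 - <<'E'
from kin import *
o=st()
s=snap('scene'); P=cloud(s); hsv=cv2.cvtColor(s['image'],cv2.COLOR_RGB2HSV)
m=(cv2.inRange(hsv,(90,100,30),(115,255,255))>0); m[:190]=0;m[260:]=0;m[:,:190]=0;m[:,275:]=0
p=P[m]; t=p[p[:,2]>.05]; print(len(t),t[:,2].min(),t[:,2].max()); A=np.c_[t[:,:2],np.ones(len(t))]; print('plane',np.linalg.lstsq(A,t[:,2],rcond=None)[0])
E
```

```text
time 9.1
joint_positions [ 0.0073  0.5961  1.3363 -0.0704  2.063  -1.6537]
tool_pos [0.4197 0.0379 0.0235]
ee_rot [-3.1366 -0.8565 -3.0587]
wrist_force [ 2.286   0.7031 12.1406]
width 0.0598
finger_force 30.0005
206 0.05130351815549583 0.06568664470056707
plane [0.00960009 0.09620915 0.05377015]
```

move_arm(deltas=[0,0,0,0.2,0,-0.1,-1,0,0,0,0.2,0,-0.1,-1,0,0,0,0.2,0,-0.1,-1,0,0,0,0.2,0,-0.1,-1,0,0,0,0.2,0,-2,-1,0,0,0,0.2,0,-6,-1,0,0,0,0.2,0,-10,-1,0,0,0,0.2,0,-13,-1])

```text
time: 9.95
tool_pos: [0.5174, 0.0466, 0.1083]
ee_rot: [-3.136, -0.852, -3.059]
wrist_force: [0.3, 0.2, -0.0]
width: 0.094
finger_force: 0.0
```

```bash
cat >> kin.py <<'E'
def findcup(s,zp=.06,lo=(85,90,30)):
    P=cloud(s); hsv=cv2.cvtColor(s['image'],cv2.COLOR_RGB2HSV)
    m=(cv2.inRange(hsv,lo,(115,255,255))>0)&(np.hypot(P[...,0]-.43,P[...,1]-.04)<.12)
    return m,P
E
python3 - <<'E'
from kin import *
o=st()
for n in('top','wrist'):
    s=snap(n); m,P=findcup(s); p=P[m]; t=p[(p[:,2]>.045)]
    print(n,m.sum(),len(t),np.median(t,0).round(4),cv2.minAreaRect((t[:,:2]*1000).astype(np.float32)),np.percentile(t[:,2],[5,95]))
    if n=='wrist': save('w2',s['image'])
rows([back(pose((.43,.04),5,40,.032),.11)],-1)
E
```

```text
time 9.95
joint_positions [ 0.0175  0.7159  0.9591 -0.0742  2.3156 -1.6639]
tool_pos [0.5174 0.0466 0.1083]
ee_rot [-3.1359 -0.8516 -3.0592]
wrist_force [ 0.3371  0.1806 -0.0472]
width 0.094
finger_force 0.0
top 273 257 [0.4231 0.0237 0.0586] ((413.8802490234375, 23.893098831176758), (116.43402099609375, 29.31585121154785), 1.7818447351455688) [0.04969447 0.45968014]
wrist 6644 5266 [0.4405 0.0389 0.0597] ((431.3548583984375, 38.266136169433594), (83.46769714355469, 59.29337692260742), 5.279485702514648) [0.05132242 0.06098759]
11 rows
0, -0.14, 0, 0.8, 0, 1, -1, 0, -0.28, 0, 1.7, 0, 2.1, -1, 0, -0.42, 0, 2.5, 0, 3.1, -1, 0, -0.56, 0, 3.4, 0, 4.2, -1, 0, -0.7, 0, 4.2, 0.1, 5.2, -1, 0, -0.84, 0, 5.1, 0.1, 6.3, -1, 0, -0.98, 0, 5.9, 0.1, 7.3, -1, 0, -1.12, 0, 6.7, 0.1, 8.4, -1, 0, -1.26, 0, 7.6, 0.1, 9.4, -1, 0, -1.4, 0, 8.4, 0.1, 10.5, -1, 0, -1.54, 0, 9.3, 0.1, 11.5, -1
```

View pics/w2.png

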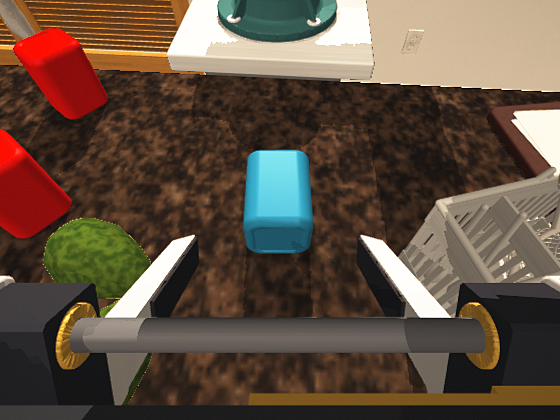

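move_arm(deltas=[0,-0.14,0,1,0,0.4,-1,0,-0.28,0,1.9,0,1.5,-1,0,-0.42,0,2.7,0,2.5,-1,0,-0.56,0,3.6,0,3.6,-1,0,-0.7,0,4.4,0.1,4.6,-1,0,-0.84,0,5.3,0.1,5.7,-1,0,-0.98,0,6.1,0.1,6.7,-1,0,-1.12,0,6.9,0.1,7.8,-1])

```text
time: 10.85
tool_pos: [0.4107, 0.0386, 0.1063]
ee_rot: [-3.138, 0.272, -3.054]
wrist_force: [-0.1, -0.6, 0.6]
width: 0.0939
finger_force: 0.0
```

```bash
python3 - <<'E'
from kin import *
o=st(); g=pose((.4314,.0383),5.3,40,.032)
rows([back(g,.11),back(g,.06),back(g,.02),g],-1)
E
```

```text
time 10.85
joint_positions [-0.079  -0.4186  2.0258  0.0427  1.2657 -1.7446]
tool_pos [0.4107 0.0386 0.1063]
ee_rot [-3.1376  0.2719 -3.0535]
wrist_force [-0.1405 -0.5889  0.5963]
width 0.0939
finger_force 0.0
7 rows
0, -0.14, 0, 1.3, -0.1, -0.2, -1, 0, -0.28, 0, 2.5, -0.2, -0.4, -1, -0.01, -0.43, 0, 3.8, -0.2, -0.6, -1, -0.01, -0.43, 0, 2.7, -0.2, 1.7, -1, -0.01, -0.43, 0, 1.7, -0.2, 4, -1, -0.01, -0.43, 0, 0.1, -0.2, 7.6, -1, -0.01, -0.43, 0, -0.8, -0.2, 9.4, -1
```

move_arm(deltas=[0,-0.14,0,1.3,-0.1,-0.2,-1,0,-0.28,0,2.5,-0.2,-0.4,-1,-0.01,-0.43,0,3.8,-0.2,-0.6,-1,-0.01,-0.43,0,2.7,-0.2,1.7,-1,-0.01,-0.43,0,1.7,-0.2,4,-1,-0.01,-0.43,0,0.1,-0.2,7.6,-1,-0.01,-0.43,0,-0.8,-0.2,9.4,-1,-0.01,-0.43,0,-0.8,-0.2,9.4,-1])

```text
time: 11.65
tool_pos: [0.4413, 0.0398, 0.0133]
ee_rot: [3.131, 0.688, -3.056]
wrist_force: [-0.8, 0.4, -0.3]
width: 0.0939
finger_force: 0.0
```

move_arm(deltas=[0,0,0,0,0,0,-1,0,0,0,0,0,0,1,0,0,0,0,0,0,1,0,0,0,0,0,0,1,0,0,0,0,0,0,1,0,0,0,0,0,0,1,0,0,0,0,0,0,1])

```text
time: 12.35
tool_pos: [0.4452, 0.039, 0.0198]
ee_rot: [3.135, 0.698, -3.054]
wrist_force: [-3.2, 0.4, 3.5]
width: 0.0596
finger_force: 30.0
```

```bash
python3 - <<'E'
from kin import *
o=st(); M=R.from_euler('xyz',o['ee_rot']).as_matrix(); print('grasp',np.array(o['tool_pos'])-.019*M[:,2])
c=(.431,.038)
rows([pose(c,5.3,30,.11),pose(c,5.3,-20,.13),pose(c,5.3,-50,.11)],1)
E
```

```text
time 12.35
joint_positions [-0.1814 -0.5387  2.4225  0.3176  0.6025 -2.0434]
tool_pos [0.4452 0.039  0.0198]
ee_rot [ 3.1351  0.6984 -3.0543]
wrist_force [-3.1601  0.4219  3.534 ]
width 0.0596
finger_force 29.9714
grasp [0.4330899  0.03776363 0.03432896]
12 rows
0, 0.09, 0, -2.2, 0, -3, 1, 0, 0.17, 0, -4.4, 0.1, -6, 1, 0, 0.32, 0, -4.4, 0.1, -6.4, 1, 0, 0.47, 0, -4.4, 0.1, -6.8, 1, 0, 0.61, 0, -4.4, 0.1, -7.2, 1, 0, 0.76, 0, -4.4, 0.1, -7.6, 1, 0, 0.9, 0, -4.4, 0.1, -8, 1, 0, 1.05, 0, -4.3, 0.1, -8.4, 1, 0.01, 1.18, 0, -4, 0.1, -8.3, 1, 0.01, 1.31, 0, -3.6, 0.1, -8.1, 1, 0.01, 1.44, 0, -3.2, 0.1, -8, 1, 0.01, 1.57, 0, -2.8, 0.1, -7.8, 1
```

move_arm(deltas=[0,0.09,0,-2.2,0,-3,1,0,0.17,0,-4.4,0.1,-6,1,0,0.32,0,-4.4,0.1,-6.4,1,0,0.47,0,-4.4,0.1,-6.8,1,0,0.61,0,-4.4,0.1,-7.2,1,0,0.76,0,-4.4,0.1,-7.6,1,0,0.9,0,-4.4,0.1,-8,1,0,0.9,0,-4.4,0.1,-8,1])

```text
time: 13.15
tool_pos: [0.4292, 0.038, 0.1053]
ee_rot: [3.135, -0.21, -3.049]
wrist_force: [-0.4, -0.4, -1.6]
width: 0.0598
finger_force: 30.0
```

```bash
python3 - <<'E'
from kin import *
o=st(); c=(.431,.038)
rows([pose(c,5.3,-50,.11),pose(c,5.3,-50,.060)],1)
E
```

```text
time 13.15
joint_positions [-0.0279  0.0321  1.6449 -0.0192  1.6736 -1.691 ]
tool_pos [0.4292 0.038  0.1053]
ee_rot [ 3.1355 -0.2098 -3.0487]
wrist_force [-0.4455 -0.354  -1.5631]
width 0.0598
finger_force 29.9821
7 rows
0, 0.13, 0, 0.2, 0, 0.2, 1, 0, 0.27, 0, 0.4, 0, 0.4, 1, 0, 0.4, 0, 0.7, 0, 0.6, 1, 0, 0.53, 0, 0.9, 0, 0.8, 1, 0.01, 0.66, 0, 1.1, 0, 1, 1, 0.01, 0.66, 0, 0.6, 0, 3.4, 1, 0.01, 0.66, 0, 0, 0, 5.9, 1
```

move_arm(deltas=[0,0.13,0,0.2,0,0.2,1,0,0.27,0,0.4,0,0.4,1,0,0.4,0,0.7,0,0.6,1,0,0.53,0,0.9,0,0.8,1,0.01,0.66,0,1.1,0,1,1,0.01,0.66,0,0.6,0,3.4,1,0.01,0.66,0,0.2,0,5.2,1,0.01,0.66,0,0.2,0,5.2,1])

```text
time: 13.95
tool_pos: [0.4129, 0.037, 0.0558]
ee_rot: [-3.138, -0.866, -3.048]
wrist_force: [-0.0, -0.1, -1.6]
width: 0.0598
finger_force: 30.0
```

```bash
python3 - <<'E'
from kin import *
o=st(); M=R.from_euler('xyz',o['ee_rot']).as_matrix(); print('grasp',np.array(o['tool_pos'])-.019*M[:,2])
s=snap('scene'); m,P=findcup(s); p=P[m]; p=p[p[:,2]<.13]; print('cup',len(p),np.percentile(p,[2,50,98],axis=0).round(3))
save('up1',cv2.resize(s['image'][120:320,180:420],None,fx=3,fy=3))
print('down1cm in tool cm',(M.T@[0,0,-1]).round(2))
E
```

```text
time 13.95
joint_positions [ 0.0097  0.553   1.3352 -0.079   2.1159 -1.6662]
tool_pos [0.4129 0.037  0.0558]
ee_rot [-3.1379 -0.8658 -3.048 ]
wrist_force [-0.0228 -0.0811 -1.5631]
width 0.0598
finger_force 29.9824
grasp [0.42730456 0.03839175 0.06810547]
cup 343 [[0.391 0.004 0.033]
 [0.396 0.025 0.07 ]
 [0.412 0.058 0.105]]
down1cm in tool cm [-0.76  0.    0.65]
```

View pics/up1.png

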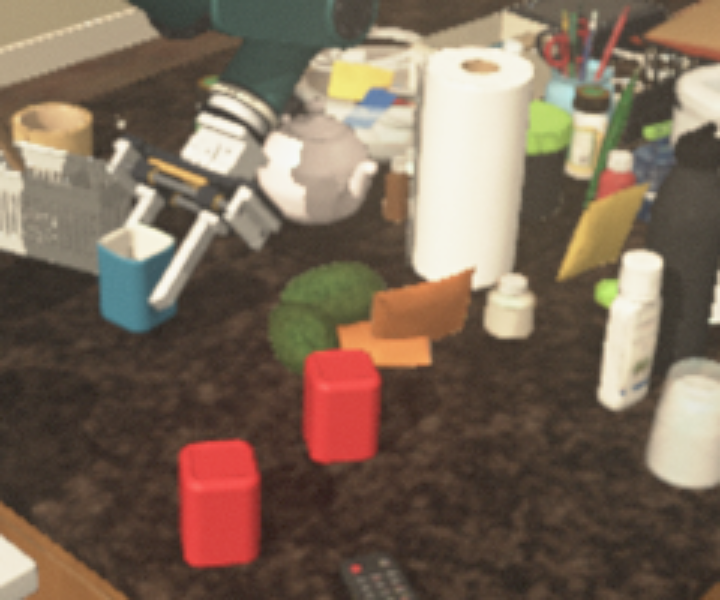

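The cup is mouth-up in the fingers at (137,275), about 2 cm above the top. I lower it.

move_arm(deltas=[0,0,0,-0.8,0,0.6,1,0,0,0,-1.3,0,1.1,1,0,0,0,-1.5,0,1.3,1,0,0,0,-1.5,0,1.3,1,0,0,0,-1.5,0,1.3,1,0,0,0,-1.5,0,1.3,1])

```text
time: 14.6
tool_pos: [0.415, 0.037, 0.0386]
ee_rot: [-3.137, -0.862, -3.049]
wrist_force: [0.0, -0.8, -1.4]
width: 0.0601
finger_force: 30.0
```

```bash
python3 - <<'E'
from kin import *
o=st()
s=snap('scene'); m,P=findcup(s); p=P[m]; p=p[p[:,2]<.13]; print('cup',len(p),np.percentile(p,[2,50,98],axis=0).round(3))
E
```

```text
time 14.6
joint_positions [ 0.0099  0.5736  1.3401 -0.0779  2.0865 -1.6632]
tool_pos [0.415  0.037  0.0386]
ee_rot [-3.1366 -0.8619 -3.049 ]
wrist_force [ 0.0143 -0.8125 -1.3515]
width 0.0601
finger_force 29.9822
cup 364 [[0.393 0.004 0.014]
 [0.399 0.023 0.054]
 [0.429 0.058 0.088]]
```

move_arm(deltas=[0,0,0,-0.2,0,0.2,1,0,0,0,-0.3,0,0.2,1,0,0,0,-0.3,0,0.2,1])

```text
time: 14.95
tool_pos: [0.4151, 0.037, 0.0345]
ee_rot: [-3.137, -0.863, -3.049]
wrist_force: [0.3, -0.4, -1.5]
width: 0.0601
finger_force: 30.0
```

move_arm(deltas=[0,0,0,-0.2,0,0.1,1,0,0,0,-0.2,0,0.1,1])

```text
time: 15.15
tool_pos: [0.4157, 0.037, 0.0323]
ee_rot: [-3.137, -0.863, -3.049]
wrist_force: [-0.3, 0.3, -2.2]
width: 0.0597
finger_force: 30.0
```

move_arm(deltas=[0,0,0,-0.2,0,0.1,1,0,0,0,-0.2,0,0.1,1])

```text
time: 15.35
tool_pos: [0.4162, 0.0371, 0.0301]
ee_rot: [-3.137, -0.863, -3.049]
wrist_force: [1.1, 0.4, -1.6]
width: 0.06
finger_force: 30.0
```

move_arm(deltas=[0,0,0,-0.2,0,0.1,1,0,0,0,-0.2,0,0.1,1])

```text
time: 15.55
tool_pos: [0.4167, 0.0371, 0.0292]
ee_rot: [-3.136, -0.864, -3.049]
wrist_force: [1.3, -0.4, 3.4]
width: 0.0602
finger_force: 30.0
```

move_arm(deltas=[0,0,0,-0.1,0,0.1,1,0,0,0,-0.1,0,0.1,1,0,0,0,0,0,0,-1,0,0,0,0,0,0,-1,0,0,0,0,0,0,-1,0,0,0,0,0,0,-1,0,0,0,0,0,-2,-1,0,0,0,0,0,-6,-1])

```text
time: 16.35
tool_pos: [0.4599, 0.0416, 0.0661]
ee_rot: [-3.138, -0.87, -3.048]
wrist_force: [0.8, -0.3, -0.4]
width: 0.0938
finger_force: 0.0
```

move_arm(deltas=[0,0,0,0,0,-4,-1,0,0,0,0,0,-8,-1,0,0,0,0,0,-12,-1,0,0,0,0,0,-12,-1])

```text
time: 16.75
tool_pos: [0.5564, 0.0508, 0.1474]
ee_rot: [-3.136, -0.854, -3.05]
wrist_force: [-0.2, -0.1, 0.5]
width: 0.0937
finger_force: 0.0
```

```bash
python3 - <<'E'
from kin import *
o=st()
s=snap('wrist'); save('w3',s['image']); P=cloud(s); hsv=cv2.cvtColor(s['image'],cv2.COLOR_RGB2HSV)
near=np.hypot(P[...,0]-.43,P[...,1]-.04)<.07
t=near&(abs(P[...,2]-.082)<.006); p=P[t]; print('rim',t.sum(),np.median(p[:,2]),cv2.minAreaRect((p[:,:2]*1000).astype(np.float32)))
A=np.c_[p[:,:2],np.ones(len(p))]; print('tilt',np.linalg.lstsq(A,p[:,2],rcond=None)[0])
# drainer/strainer handle: brown pixels above .11
d=(np.hypot(P[...,0]-.43,P[...,1]-.24)<.15)&(P[...,2]>.118); print('high',d.sum(),np.median(P[d],0) if d.any() else '')
E
```

```text
time 16.75
joint_positions [ 0.025   0.7914  0.759  -0.0876  2.4423 -1.6818]
tool_pos [0.5564 0.0508 0.1474]
ee_rot [-3.1357 -0.8544 -3.0498]
wrist_force [-0.2154 -0.0862  0.4715]
width 0.0937
finger_force 0.0
rim 1030 0.08095702309382065 ((428.5760498046875, 37.59716796875), (60.55644226074219, 60.12702178955078), 5.368685722351074)
tilt [-0.00118965  0.00333053  0.08083183]
high 2537 [0.42064355 0.23574324 0.15511529]
```

```bash
cat >> kin.py <<'E'
def handle():
    s=snap('wrist'); P=cloud(s)
    d=(np.hypot(P[...,0]-.415,P[...,1]-.243)<.05)&(P[...,2]>.12)&(P[...,2]<.21); p=P[d]
    ax=np.linalg.svd(p-p.mean(0),full_matrices=False)[2][0]; ax*=np.sign(ax[2])
    print('n',len(p),'ctr',p.mean(0).round(4),'axis',ax.round(3),'lean',np.degrees(np.arccos(ax[2])).round(1),'az',np.degrees(np.arctan2(-ax[1],-ax[0])).round(1),'z',p[:,2].min().round(3),p[:,2].max().round(3))
    u=(p-p.mean(0))@ax; print('along',u.min().round(3),u.max().round(3),'at z=.15:',(p.mean(0)+ax*(.15-p.mean(0)[2])/ax[2]).round(4)); return s
E
python3 - <<'E'
from kin import *
handle()
g=pose((.415,.243),19.5,-40,.155)
rows([back(g,.13)],-1)
E
```

```text
n 2423 ctr [0.4202 0.2361 0.1561] axis [-0.47  -0.168  0.867] lean 29.9 az 19.7 z 0.12 0.187
along -0.043 0.036 at z=.15: [0.4235 0.2373 0.15  ]
6 rows
0.03, -0.03, -0.03, 1.8, 3.7, -0.4, -1, 0.06, -0.05, -0.06, 3.5, 7.4, -0.8, -1, 0.08, -0.08, -0.09, 5.3, 11.1, -1.2, -1, 0.11, -0.11, -0.12, 7, 14.8, -1.7, -1, 0.14, -0.14, -0.15, 8.8, 18.5, -2.1, -1, 0.17, -0.16, -0.18, 10.5, 22.2, -2.5, -1
```

View pics/w3.png

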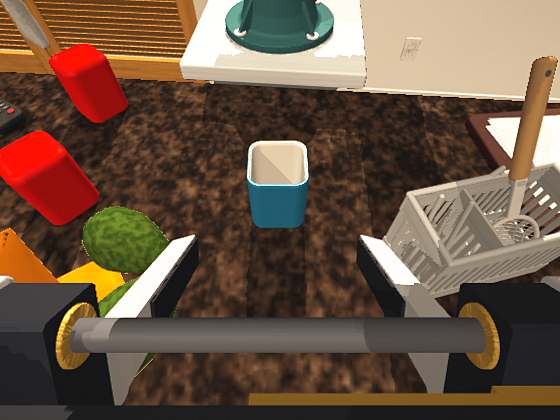

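The cup stands mouth-up and free at (278,185). The strainer handle is at (535,120) in the drainer's wide pocket.

move_arm(deltas=[0,0,0,1,2,-4,-1,0.06,-0.05,-0.06,3.5,6,-4,-1,0.08,-0.08,-0.09,5.3,10,-4,-1,0.11,-0.11,-0.12,7,14,-4,-1,0.14,-0.14,-0.15,8.8,18.5,-3,-1,0.17,-0.16,-0.18,10.5,22.2,-2.5,-1,0.17,-0.16,-0.18,10.5,22.2,-2.5,-1,0.17,-0.16,-0.18,10.5,22.2,-2.5,-1])

```text
time: 17.65
tool_pos: [0.4807, 0.2677, 0.2399]
ee_rot: [3.138, -0.704, -2.794]
wrist_force: [1.2, 0.6, -0.7]
width: 0.0938
finger_force: 0.0
```

```bash
python3 - <<'E'
from kin import *
o=st(); s=handle(); P=cloud(s)
M=R.from_euler('xyz',o['ee_rot']).as_matrix()
d=(np.hypot(P[...,0]-.415,P[...,1]-.243)<.05)&(P[...,2]>.12)&(P[...,2]<.21)
q=(P[d]-o['tool_pos'])@M; print('tool frame 2/50/98',np.percentile(q,[2,50,98],axis=0).round(4))
E
```

```text
time 17.65
joint_positions [ 0.3868  0.6263  0.7637  0.0449  2.4547 -1.5065]
tool_pos [0.4807 0.2677 0.2399]
ee_rot [ 3.1382 -0.7041 -2.7936]
wrist_force [ 1.2023  0.5755 -0.7246]
width 0.0938
finger_force 0.0
n 1247 ctr [0.4193 0.2399 0.1575] axis [-0.474 -0.17   0.864] lean 30.2 az 19.8 z 0.12 0.187
along -0.044 0.035 at z=.15: [0.4234 0.2413 0.15  ]
tool frame 2/50/98 [[-0.0411 -0.0133  0.0949]
 [-0.0006 -0.0055  0.1056]
 [ 0.0313  0.002   0.1202]]
```

```bash
python3 - <<'E'
from kin import *
g=pose((.4197,.2395,.1463),19.8,-40,.1463)
print(g[0]); rows([back(g,.07),g],-1)
E
```

```text
[0.40820906 0.23536301 0.13174516]
4 rows
0, 0, 0, -0.4, -0.2, 3.2, -1, 0, -0.01, 0, -0.9, -0.5, 6.4, -1, 0, -0.01, 0, -0.9, -0.5, 9.9, -1, 0, -0.01, 0, -0.9, -0.5, 13.4, -1
```

move_arm(deltas=[0,0,0,-0.4,-0.2,3.2,-1,0,-0.01,0,-0.9,-0.5,6.4,-1,0,-0.01,0,-0.9,-0.5,9.9,-1,0,-0.01,0,-0.9,-0.5,12,-1,0,-0.01,0,-0.9,-0.5,13.4,-1,0,-0.01,0,-0.9,-0.5,13.4,-1,0,-0.01,0,-0.9,-0.5,13.4,1,0,-0.01,0,-0.9,-0.5,13.4,1])

```text
time: 18.5
tool_pos: [0.41, 0.2354, 0.1327]
ee_rot: [3.138, -0.691, -2.797]
wrist_force: [-0.3, 1.1, 0.6]
width: 0.0812
finger_force: 0.0
```

move_arm(deltas=[0,0,0,0,0,0,1,0,0,0,0,0,0,1,0,0,0,0,0,0,1,0,0,0,0,0,0,1,0,0,0,0,0,0,1,0,0,0,0,0,0,1,0,0,0,0,0,0,1])

```text
time: 19.2
tool_pos: [0.409, 0.236, 0.1325]
ee_rot: [3.138, -0.692, -2.795]
wrist_force: [0.3, -0.3, -0.2]
width: 0.0255
finger_force: 0.0
```

```bash
python3 - <<'E'
from kin import *
o=st(); M=R.from_euler('xyz',o['ee_rot']).as_matrix(); p=np.array(o['tool_pos'])
print('up in tool',(M.T@[0,0,1]).round(3))
rows([(p+[0,0,.13],M)],1)
E
```

```text
time 19.2
joint_positions [ 0.3828  0.4712  1.1999  0.0329  2.1618 -1.5244]
tool_pos [0.409  0.236  0.1325]
ee_rot [ 3.1376 -0.6919 -2.7953]
wrist_force [ 0.2796 -0.2642 -0.203 ]
width 0.0255
finger_force 0.0
up in tool [ 0.638  0.003 -0.77 ]
3 rows
0, 0, 0, 2.8, 0, -3.3, 1, 0, 0, 0, 5.5, 0, -6.7, 1, 0, 0, 0, 8.3, 0, -10, 1
```

Fingers are still closing; I wait and then lift.

move_arm(deltas=[0,0,0,0,0,0,1,0,0,0,0,0,0,1,0,0,0,0,0,0,1,0,0,0,0,0,0,1])

```text
time: 19.6
tool_pos: [0.409, 0.2359, 0.1325]
ee_rot: [3.138, -0.692, -2.796]
wrist_force: [0.2, 0.4, 0.3]
width: 0.0155
finger_force: 30.0
```

move_arm(deltas=[0,0,0,1,0,-1.2,1,0,0,0,2.8,0,-3.3,1,0,0,0,4.6,0,-5.6,1,0,0,0,6.4,0,-7.7,1,0,0,0,8.3,0,-10,1,0,0,0,9.6,0,-11.5,1,0,0,0,9.6,0,-11.5,1,0,0,0,9.6,0,-11.5,1])

```text
time: 20.4
tool_pos: [0.4088, 0.2354, 0.2824]
ee_rot: [3.138, -0.69, -2.795]
wrist_force: [-0.4, -0.2, -1.6]
width: 0.0156
finger_force: 30.0
```

```bash
python3 - <<'E'
from kin import *
o=st(); s=snap('wrist'); save('w4',s['image'])
a=np.radians(-40)
c=np.array([.4286,.0376])
for phi in(15,20): print(phi,ik(*pose(c-.118*np.array([np.cos(a),np.sin(a)]),-40,phi,.137),[o['joint_positions'],[.49,-.44,2.03,-.33,1.42,-.35]]))
E
```

```text
time 20.4
joint_positions [ 0.382   0.4136  0.98    0.0415  2.4375 -1.5115]
tool_pos [0.4088 0.2354 0.2824]
ee_rot [ 3.1375 -0.6903 -2.7954]
wrist_force [-0.3906 -0.229  -1.5706]
width 0.0156
finger_force 29.9991
15 (array([ 0.38, -0.42,  2.  , -0.23,  1.44, -0.48]), 0.0)
20 (array([ 0.46, -0.44,  2.03, -0.32,  1.41, -0.39]), 0.0)
```

View pics/w4.png

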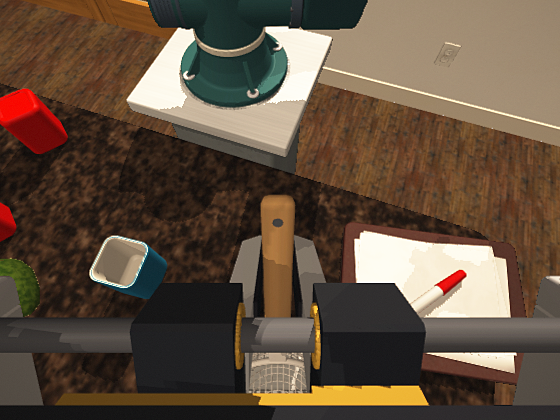

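```bash
cat >> kin.py <<'E'
def strainer():
    o=robot.get_obs(); s=snap('wrist'); P=cloud(s); M=R.from_euler('xyz',o['ee_rot']).as_matrix(); tp=np.array(o['tool_pos'])
    q=(P-tp)@M; hsv=cv2.cvtColor(s['image'],cv2.COLOR_RGB2HSV)
    m=(cv2.inRange(hsv,(8,70,60),(22,255,255))>0)&(abs(q[...,1])<.02)&(abs(q[...,2]+.019)<.06)&(abs(q[...,0])<.09)
    p=q[m]; ax=np.linalg.svd(p-p.mean(0),full_matrices=False)[2][0]; ax*=np.sign(ax[0])
    g=np.array([0,0,-.019]); e=((p-g)@ax).max(); u=(g-p.mean(0))@ax; foot=p.mean(0)+u*ax
    zs=np.cross(-ax,[0,1,0]); zs/=np.linalg.norm(zs); zs*=np.sign(zs@(np.median(p,0)-g) or 1)
    print('n',m.sum(),'handle axis tool',ax.round(3),'end from grasp',e.round(4),'face offset',(foot-g).round(4))
    # face at +1.5mm strainer z above origin plane (grip centre -3.5, half 5)
    org=foot-ax*(.168-e)-zs*.0015
    print('zs tool',zs.round(3),'world z of strainer axis',(M@zs).round(3),'tilt deg',np.degrees(np.arccos((M@zs)[2])).round(1),'origin world',(tp+M@org).round(4),'origin tool',org.round(4))
    return org,zs,ax
E
python3 - <<'E'
from kin import *
org,zs,ax=strainer()
# want: ax horizontal at azimuth 140deg, zs up, origin above cup by .055 over rim
th=np.radians(140); X=-np.array([np.cos(th),np.sin(th),0]); Z=np.array([0,0,1.]); W=np.stack([X,np.cross(Z,X),Z],1)
T=np.stack([-ax,np.cross(zs,-ax),zs],1)
M=W@np.linalg.inv(T); U,_,V=np.linalg.svd(M); M=U@V
c=np.array([.4286,.0376,.082+.055])
o=robot.get_obs()
p=c-M@org; print('goal tcp',p.round(4),R.from_matrix(M).as_euler('xyz').round(3),'tool dir',M[:,2].round(3),'ydir',M[:,1].round(3)); print(ik(p,M,[o['joint_positions'],[.49,-.44,2.03,-.33,1.42,-.35]]))
np.savez('goal.npz',p=p,M=M)
hi_=p+[0,0,.10]
rows([(np.array([.37,.20,.28]),R.from_euler('xyz',o['ee_rot']).as_matrix()),(hi_,M)],1)
E
```

```text
n 3692 handle axis tool [ 0.936 -0.003 -0.352] end from grasp 0.0449 face offset [-0.0015 -0.0003 -0.004 ]
zs tool [-0.352  0.    -0.936] world z of strainer axis [0.818 0.291 0.496] tilt deg 60.3 origin world [0.4796 0.2611 0.1905] origin tool [-1.162e-01  1.000e-04  2.170e-02]
goal tcp [0.3396 0.1127 0.1164] [3.142 0.359 2.44 ] tool dir [ 0.269 -0.227 -0.936] ydir [0.645 0.764 0.   ]
(array([ 0.48, -0.44,  2.04, -0.34,  1.41, -0.36]), 0.0)
12 rows
0, 0, 0, 1.8, -1, 1.6, 1, 0, 0, 0, 3.6, -2, 3.1, 1, -0.02, -0.1, 0.11, 3.7, -2.7, 4, 1, -0.04, -0.19, 0.22, 3.7, -3.5, 4.9, 1, -0.05, -0.29, 0.32, 3.8, -4.2, 5.7, 1, -0.07, -0.38, 0.43, 3.8, -4.9, 6.6, 1, -0.09, -0.48, 0.54, 3.8, -5.6, 7.4, 1, -0.11, -0.57, 0.65, 3.9, -6.4, 8.3, 1, -0.13, -0.67, 0.75, 3.9, -7.1, 9.1, 1, -0.14, -0.76, 0.86, 4, -7.8, 10, 1, -0.16, -0.86, 0.97, 4, -8.5, 10.9, 1, -0.18, -0.95, 1.08, 4, -9.2, 11.7, 1
```

Strainer is held at (278,260), bowl hanging free. I turn it level on the way to a point above the cup.

move_arm(deltas=[0,0,0,1.8,-1,1.6,1,0,0,0,3.6,-2,3.1,1,-0.02,-0.1,0.11,3.7,-2.7,4,1,-0.04,-0.19,0.22,3.7,-3.5,4.9,1,-0.05,-0.29,0.32,3.8,-4.2,5.7,1,-0.07,-0.38,0.43,3.8,-4.9,6.6,1,-0.09,-0.48,0.54,3.8,-5.6,7.4,1,-0.11,-0.57,0.65,3.9,-6.4,8.3,1])

```text
time: 21.3
tool_pos: [0.3512, 0.1465, 0.2417]
ee_rot: [-3.006, -0.055, 2.836]
wrist_force: [1.1, 0.0, -1.2]
width: 0.0156
finger_force: 30.0
```

```bash
python3 - <<'E'
from kin import *
o=st(); G=np.load('goal.npz'); rows([(G['p']+[0,0,.08],G['M'])],1)
E
```

```text
time 21.3
joint_positions [ 0.3184 -0.1955  1.5763 -0.0823  1.8836 -0.971 ]
tool_pos [0.3512 0.1465 0.2417]
ee_rot [-3.0057 -0.0548  2.8359]
wrist_force [ 1.1445  0.0356 -1.1505]
width 0.0156
finger_force 29.9967
4 rows
-0.02, -0.1, 0.11, 0, -0.7, 1.2, 1, -0.04, -0.19, 0.21, -0.1, -1.5, 2.5, 1, -0.05, -0.29, 0.32, -0.1, -2.2, 3.7, 1, -0.07, -0.38, 0.42, -0.2, -2.9, 5, 1
```

move_arm(deltas=[-0.02,-0.1,0.11,0,-0.7,1,1,-0.04,-0.19,0.21,-0.1,-1.5,2.3,1,-0.05,-0.29,0.32,-0.1,-2.2,3.5,1,-0.07,-0.38,0.42,-0.2,-2.9,4.7,1,-0.07,-0.38,0.42,-0.2,-2.9,4.7,1,-0.07,-0.38,0.42,-0.2,-2.9,4.7,1])

```text
time: 21.9
tool_pos: [0.3405, 0.114, 0.1994]
ee_rot: [-3.136, 0.354, 2.45]
wrist_force: [0.2, 0.5, -1.4]
width: 0.0158
finger_force: 30.0
```

```bash
python3 - <<'E'
from kin import *
o=st(); strainer(); G=np.load('goal.npz'); rows([(G['p']+[0,0,.03],G['M']),(G['p'],G['M'])],1)
E
```

```text
time 21.9
joint_positions [ 0.4806 -0.4619  1.8855 -0.3277  1.5798 -0.4235]
tool_pos [0.3405 0.114  0.1994]
ee_rot [-3.1364  0.3545  2.4499]
wrist_force [ 0.2144  0.5222 -1.4003]
width 0.0158
finger_force 29.9991
n 2992 handle axis tool [ 0.936 -0.001 -0.352] end from grasp 0.0445 face offset [-0.0017 -0.0007 -0.0044]
zs tool [-0.352  0.    -0.936] world z of strainer axis [0.007 0.    1.   ] tilt deg 0.4 origin world [0.4301 0.039  0.2197] origin tool [-0.1168 -0.0005  0.0215]
3 rows
0, 0, 0, 1, -0.1, 2.5, 1, 0, 0, 0.01, 1.9, -0.2, 5.1, 1, 0, 0, 0.01, 3, -0.2, 7.9, 1
```

move_arm(deltas=[0,0,0,0.5,0,1.3,1,0,0,0,1,-0.1,2.6,1,0,0,0,1.5,-0.1,4,1,0,0,0.01,2,-0.2,5.3,1,0,0,0.01,2.5,-0.2,6.6,1,0,0,0.01,2.9,-0.2,7.7,1,0,0,0.01,2.9,-0.2,7.7,1,0,0,0.01,2.9,-0.2,7.7,1])

```text
time: 22.75
tool_pos: [0.3397, 0.1124, 0.118]
ee_rot: [3.14, 0.357, 2.435]
wrist_force: [-0.7, -0.2, -1.4]
width: 0.0154
finger_force: 30.0
```

move_arm(deltas=[0,0,0,0,0,0,1,0,0,0,0,0,0,1,0,0,0,0,0,0,1,0,0,0,0,0,0,1])

```text
time: 23.15
tool_pos: [0.3398, 0.1125, 0.1185]
ee_rot: [3.139, 0.357, 2.435]
wrist_force: [-1.1, -0.6, -0.8]
width: 0.0156
finger_force: 30.0
```

```bash
python3 - <<'E'
from kin import *
o=st(); strainer(); s=snap('scene'); save('fin',cv2.resize(s['image'][120:320,150:390],None,fx=3,fy=3))
m,P=findcup(s); p=P[m]; p=p[p[:,2]<.1]; print('cup',len(p),np.percentile(p,[2,50,98],axis=0).round(3))
E
```

```text
time 23.15
joint_positions [ 0.4787 -0.4387  2.0324 -0.3332  1.4153 -0.3559]
tool_pos [0.3398 0.1125 0.1185]
ee_rot [3.1394 0.3571 2.435 ]
wrist_force [-1.0911 -0.6445 -0.7792]
width 0.0156
finger_force 29.999
n 3713 handle axis tool [ 0.935 -0.001 -0.355] end from grasp 0.0444 face offset [-0.0017 -0.0006 -0.0046]
zs tool [-0.355  0.    -0.935] world z of strainer axis [ 0.003 -0.005  1.   ] tilt deg 0.4 origin world [0.4285 0.0361 0.1389] origin tool [-0.1168 -0.0006  0.0217]
cup 367 [[0.398 0.004 0.005]
 [0.41  0.009 0.038]
 [0.446 0.053 0.078]]
```

View pics/fin.png

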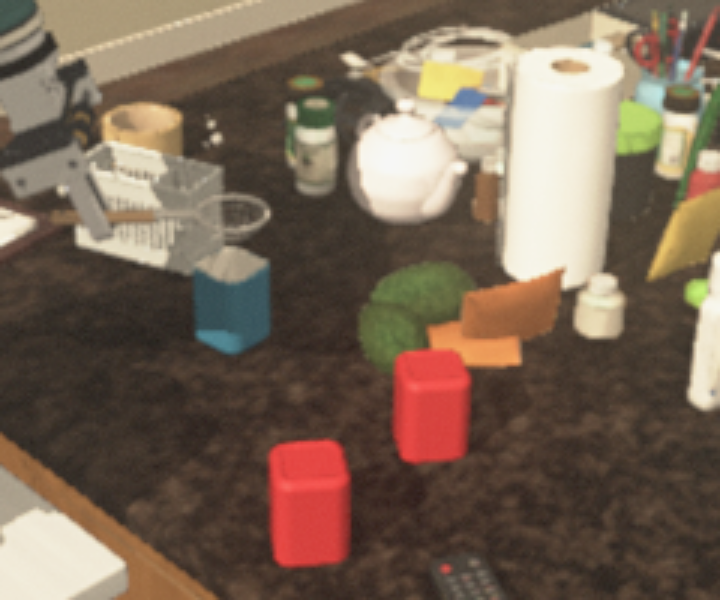

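The strainer is level at (235,215), mouth 57 mm above the rim (bowl about 30 mm clear), over the cup at (232,300). I hand in the job.

```bash
python3 -c "
from bench import robot
print(robot.close_job())"
```

```text
the job is handed in; nothing more can be done
None
```

The job is handed in (no verdict came back): by my last measurements the blue cup stands mouth-up and released on the worktop, and the strainer is held level and still, centred within about 2 mm over it with its bowl about 3 cm clear of the rim.

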